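# Hang up the scraper, open the fume extractor and draw its filter cassette for inspection

### The arm

A 6-joint arm with a two-finger parallel gripper is mounted at the origin on the work surface; the furniture and walls round the work are solid. World frame = base frame: x ahead of the robot, y to its left, z up, the work surface at z = 0. Lengths are in m, angles in rad, forces in N, time in s.
With the tool pointing down it reaches from about 0.425 to 0.95 m from the base axis. Payload 3.5 kg.
Tool frame: the origin (TCP) lies between the finger pads; the fingertips stand 22 mm ahead of it and the grasp point (between the pads) lies 3 mm ahead of it (ctrl.nose_length is the z of the fingertips in the tool frame, in m); z points along the fingers, y is the line along which they close (so a half turn about z gives the same grasp; the last joint's range is limited). The gripper opens to 85 mm and grips with 20 to 120 N. Pads are 22 mm wide; open, the fingers measure 114 mm over their backs; the gripper's body (76 mm by 85 mm) begins 54 mm behind the grasp point. The pads swing forward as they close: fully open they stand 13 mm farther back than shut.
Start: joints at [-1.4, 0.286, 1.577, -0, 1.279, -0.15], TCP at [0.213, -0.641, 0.253] pointing down, gripper open.
Joint ranges: [-2.77, 2.77], [-0.9, 2.22], [0.21, 2.48], [-1.53, 4.67], [0.24, 2.81], [-2.84, 2.84]. Speed limits (rad/s): [2.79, 2.79, 3.14, 3.14, 3.14, 3.14].

### API

Orientations are given as a unit quaternion [x, y, z, w].
In Python, from plant import ctrl gives the robot as it stands. The module is installed in compiled form; this text tells all that it offers.
- The arm moves only by the tool send_rows, never from a script. Its argument "rows" is text: rows parted by semicolons, each of 7 numbers parted by spaces: the turn, a rotation vector about the tool's x, y, z in shares of pi rad (1.0 is pi rad), then the shift along the tool's x, y, z in fractions of the full range, 1 being 50 cm, then the opening, from -1 (shut) to 1 (fully open). A call has 1 to 8 rows; each row is the pose to reach, as a shift and turn from the pose commanded when the call began, along the tool's axes at that moment; what a row does not reach only later rows make up. A row lasts 1/8 s, in which the tool goes at most 62.5 mm and 10.7 degrees, less where a joint would pass 70% of its speed; a pose out of reach is approached as far as the arm can. A call with a gripper value outside its range is refused whole. The fingers move at their own pace and stop on an object; "grip_force" is the grip in N (left out, the last holds). Time passes only in rows, so rows that repeat a pose let the fingers close. It gives the time, the measured TCP pose, the force, the opening and the grip force at its end, in the units of the state.
- ctrl.get_state(): the state, without advancing time (a new reading comes with each control period).
- ctrl.read_camera(name): name is "scene" or "top" or "wrist"; returns a dict with "color" (480x640x3 uint8, red, green, blue), "fx", "fy", "cx", "cy" (pixels), "extrinsics" (4x4, takes a point from world to camera coordinates). Camera axes: x right, y down, z forward; pixel columns grow to the right and rows downward; lengths in m; the calibration is good to about 2 mm. A picture is of the moment at which its call begins. There is no depth.
- ctrl.sign_off(): hands the job in; it is judged then, once.
Trained networks look in a picture, given as the dict that the camera call returned (one of the last four; its "shot" number tells which), for a name from the list of things; names that differ only in an ending like _2 or _b are one class to them, and where a whole thing is asked for, a point or a joint stands for the part that bears it (a point fixed in the world has none). Each returns a list of dicts, best first, with "p" (0 to 1); they miss things now and then, are a little off and sometimes report something else, mostly with a low value. They report only what shows in the picture. A call takes as long as a camera call.
- ctrl.look_for(picture, target): "position" ([x, y, z] in m, in the coordinates of the camera as it stood for that picture, good to about 4 mm: the middle of the surface that is visible of it).
The state is a dict: "time": time; "qpos": joint angles; "dq": joint speeds; "joint_efforts": joint torques, N m; "eef_pos": TCP position; "tcp_rot": TCP orientation; "contact_force": force on the tool from outside, world axes, zero at the start; "wrist_torque": the same for the moment, N m; "opening": opening from 0.0 (shut) to 1.0 (fully open); "finger_force": force on a finger pad.
Only numpy, scipy, OpenCV 4.12 (cv2) and the standard library are available. Lean on these libraries where they do the work, as an engineer would, in place of code of your own. Each camera call takes 0.05 s, during which the arm holds its last target. There are 200 camera calls.

### The job

A glue scraper has been left lying on the cover of the bench fume extractor: first clear it by hanging it by the hole in its handle on the free peg of the tool stand, and let go of it. Then lift the extractor's hinged cover right up and back until it rests open, draw the filter cassette up out of its guides (it has a pull tab) and present it over the shallow dust tray: finish while still holding it, upright and still, over the middle of the tray with its lower edge about 10 cm above the bench; it is not put down or let go. Do not disturb the other things on the bench.

Things in the scene. Friction and masses are not known exactly. Their poses are not given: they have to be found in the camera images.
- scraper: Glue scraper flat on the closed cover, hole end away and to the right: black handle 106 mm long, 28 wide, 10 thick, two brass rivets, 16 mm hole through its end; thin steel blade 40 wide. 155 mm long, about 90 g. Origin: underside, near the handle's middle; x along it: handle end at +55 mm, hole +39, solid handle -51 to +23, blade on to -100; z = thickness, up as it lies
- scraper_hole (a point): Centre of the scraper's hanging hole, at half thickness (39, 0, 5 mm in the scraper's frame)
- peg: The free peg of the tool stand: round steel, 5 mm thick, 52 long, 50 mm left of the middle of an upright perforated grey sheet 200 wide, 294 high, whose base reaches 70 mm ahead. Shears hang fixed on the right-hand peg, 100 mm away. Origin: the root on the sheet, 230 mm up; z along the peg to its tip, toward the robot and rising 30 deg from level; y level along the sheet, to the left
- extractor: Bench fume extractor, fixed: grey steel case 150 deep (x), 200 wide (y), 110 high, open on top under the cover, louvred intake in front. Origin under its centre on the bench; x points to its rear, away from the robot. The cassette's guides stand 20 mm ahead of the centre; a deck 70 mm high fills the case behind them; 30 mm free space ahead of them
- cover (a joint): Hinge of the cover, rad: 0 closed, grows as the front edge swings up and back, stop at 1.85. Light hinge: the cover (250 g) falls shut if let go before upright (1.57), rests on the stop if let go beyond 1.65. Cover: grey sheet 4 mm thick, 204 wide, 146 from hinge to front edge
- cover_bar (a point): Middle of the cover's pull, a wire loop in the cover's plane: round bar 8 mm thick, 52 long, parallel to the hinge, 36 mm ahead of the cover's front edge with an open gap between, 182 mm from the hinge; 114 mm above the bench when closed. It can be pinched from above, one finger in the gap, and turns between the fingers as the cover swings
- cover_hinge (a point): Point on the hinge axis, in the middle of the rear top edge of the case, 71 mm behind the extractor's centre, 110 mm above the bench; the axis is the extractor's y axis
- cassette: Filter cassette, loose, hidden under the cover: upright plate of white pleats in a grey frame, 20 thick (x), 120 wide (y), 68 high, pull tab on its top edge; about 120 g. It stands in vertical guides with 2 mm play each way, lower edge 10 mm above the bench; the guides end 72 mm above the bench. Origin at the centre of its lower edge, z up
- cassette_tab (a point): Top of the cassette's pull tab, 91 mm above its lower edge: the tab is 12 mm thick (cassette x), 30 wide (y), 23 tall
- tray: Shallow steel dust tray, fixed, 160 (x) by 180 (y), walls 18 high and 3 thick. Origin under its centre on the bench
- glue_stick: Bystander, leave alone: white glue stick 100 mm long, 12 thick
- thread_black: Bystander, leave alone: spool of black thread standing upright, 37 mm across, 60 high
- wood_block: Bystander, leave alone: wooden block 48 x 100 x 34
- spring_clamp: Bystander, leave alone: black spring clamp 49 x 102 x 18

How it is judged:
By the outcome, as a careful person would: the job done as asked, in the order asked, and still so for the second after the job is handed in, while the arm keeps its last pose, push and grip.
It also fails if it takes over 72 s, if anything falls off the work surface, if the arm or the gripper's body presses on something with over 40 N, if the wrist force passes 120 N, or if a joint passes its speed limit or range.

## Working session

There is one attempt and no reset: what is moved stays moved. The work goes in short steps, Python scripts to look and compute and a tool call to move; the robot and the scene stay as the last step left them, time stands still between calls to the robot, and variables do not carry over. Pictures are saved under pics/ and viewed, at most 10 in all, crops included, and the job is handed in when it is done.

Besides the shell and the picture viewer there is one more tool, called after "Request:" by a JSON object that holds its "op" and its "data", one argument or row to a line. send_rows: Moves the arm, as the interface text tells. Its arguments: {"type":"object","properties":{"rows":{"type":"string"},"grip_force":{"type":"number"}},"required":["rows"]}

```bash
mkdir -p pics
cat > h.py <<'E'
import numpy as np, cv2
from scipy.spatial.transform import Rotation as R
from plant import ctrl
def w(pic,p):
    E=np.array(pic["extrinsics"]); return E[:3,:3].T@(np.array(p)-E[:3,3])
def px(pic,P):
    E=np.array(pic["extrinsics"]); c=E[:3,:3]@np.array(P)+E[:3,3]
    return np.array([pic["fx"]*c[0]/c[2]+pic["cx"],pic["fy"]*c[1]/c[2]+pic["cy"]])
def ray(pic,u,v,z):
    "world point of pixel at height z"
    E=np.array(pic["extrinsics"]); o=-E[:3,:3].T@E[:3,3]
    d=E[:3,:3].T@np.array([(u-pic["cx"])/pic["fx"],(v-pic["cy"])/pic["fy"],1]); return o+d*(z-o[2])/d[2]
def save(pic,name): cv2.imwrite("pics/"+name,pic["color"][:,:,::-1])
def look(pic,names):
    for n in names:
        for r in ctrl.look_for(pic,n)[:2]: print(n,round(r["p"],2),np.round(w(pic,r["position"])*1000,0))
def to_tool(P,Rt=None):
    "target TCP (mm world) -> shift in tool axes mm, turn deg for target rotation"
    s=ctrl.get_state(); R0=R.from_quat(s["tcp_rot"])
    sh=R0.inv().apply(np.array(P)-np.array(s["eef_pos"])*1000)
    tn=(R0.inv()*Rt).as_rotvec(degrees=True) if Rt is not None else np.zeros(3)
    print("turn",np.round(tn,1),"shift",np.round(sh,1))
E
cat > a.py <<'E'
from h import *
s=ctrl.get_state(); print(s)
for c in ["scene","top"]:
    p=ctrl.read_camera(c); save(p,c+"0.png"); print(c, p["fx"], np.round(p["extrinsics"],3).tolist())
    look(p,["scraper","scraper_hole","peg","extractor","cover","cover_bar","cover_hinge","tray","glue_stick","thread_black","wood_block","spring_clamp"])
E
python3 a.py
```

```text
{'time': 0.0, 'qpos': array([-1.40001565e+00,  2.87208657e-01,  1.57816538e+00, -1.71752785e-05,
        1.27859825e+00, -1.49984704e-01]), 'dq': array([-0.0007891 , -0.00060332,  0.00030242,  0.00120912, -0.00025955,
       -0.00183196]), 'joint_efforts': array([ 1.09712008e-03, -4.05976617e+01, -2.92625231e+01, -8.77798766e-05,
        5.73535784e-03,  1.31559131e-05]), 'eef_pos': array([ 0.21275381, -0.6399611 ,  0.25192474]), 'tcp_rot': array([ 9.87165146e-01,  1.59698337e-01, -2.05917040e-05, -1.18966562e-03]), 'contact_force': array([ 0.25913626, -0.58115961,  0.36088985]), 'wrist_torque': array([0.00120663, 0.00070969, 0.00988886]), 'finger_force': 0.0, 'opening': 1.0026819045369177}
scene 483.3413934145243 [[-0.862, -0.507, 0.016, 0.448], [-0.348, 0.569, -0.745, 0.278], [0.369, -0.648, -0.667, 1.034], [0.0, 0.0, 0.0, 1.0]]
scraper 0.86 [585. 101. 120.]
scraper 0.63 [533. 112. 115.]
scraper_hole 0.97 [584. 100. 120.]
peg 0.71 [629. 403.  31.]
peg 0.57 [ 649. -255.  237.]
extractor 0.84 [522. 142. 110.]
cover 0.93 [537. 114. 112.]
cover_hinge 0.71 [527. 146. 114.]
glue_stick 0.83 [335. 231.  12.]
thread_black 0.77 [378. -36.  46.]
wood_block 0.82 [630. 403.  32.]
spring_clamp 0.97 [399. 362.  13.]
spring_clamp 0.27 [585.  95. 119.]
top 607.5519611899264 [[0.018, -1.0, -0.009, 0.043], [-0.996, -0.017, -0.085, 0.503], [0.085, 0.011, -0.996, 1.406], [0.0, 0.0, 0.0, 1.0]]
scraper 0.79 [585.  97. 121.]
scraper_hole 0.66 [582.  96. 123.]
scraper_hole 0.61 [538.  96. 111.]
extractor 0.56 [540.  97. 118.]
extractor 0.3 [584.  97. 126.]
cover 0.83 [538. 100. 115.]
cover_bar 0.55 [544.  99. 116.]
cover_hinge 0.79 [539.  96. 112.]
tray 0.9 [ 448. -301.    4.]
glue_stick 0.7 [341. 223.  12.]
thread_black 0.51 [384. -46.  58.]
thread_black 0.36 [541. 100. 118.]
wood_block 0.74 [644. 390.  35.]
spring_clamp 0.82 [406. 363.  21.]
```

View pics/scene0.png

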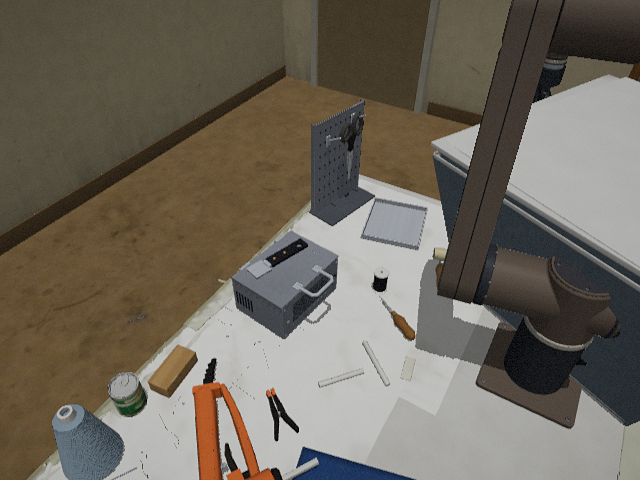

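View pics/top0.png

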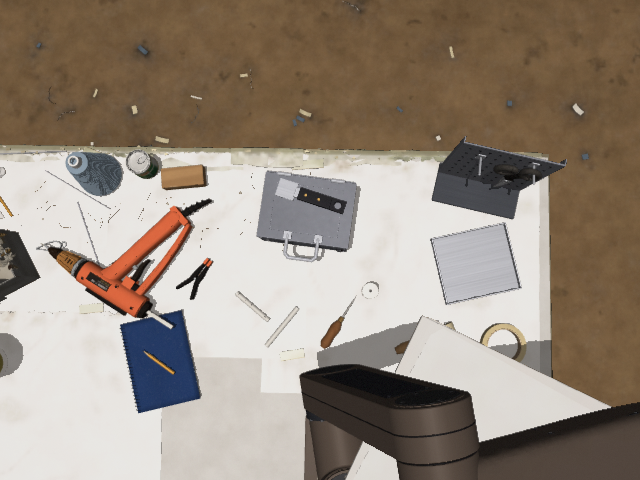

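The scene view shows the extractor around (285,285) with the scraper on its cover, hole at about (302,242), the stand at (340,160) and the tray at (395,222). In the top view the extractor is at (310,210), the scraper hole at about (338,206), the free peg at about (481,155) and the tray at (476,262). I'll enlarge these for pixel measurements.

Run:
```python
import cv2,numpy as np
t=cv2.imread("pics/top0.png"); s=cv2.imread("pics/scene0.png")
def c(im,x,y,W,H,k): return cv2.resize(im[y:y+H,x:x+W],None,fx=k,fy=k,interpolation=cv2.INTER_CUBIC)
a=c(t,250,160,120,110,3.3333); b=c(t,430,130,140,100,2.857) # 400 wide
d=c(s,225,225,120,115,3.3333); e=c(s,300,95,80,130,2.3)
o=np.zeros((600,800,3),np.uint8)
def put(im,x,y):
    h=min(im.shape[0],600-y);w=min(im.shape[1],800-x);o[y:y+h,x:x+w]=im[:h,:w]
put(a,0,0);put(b,400,0);put(c(s,225,225,120,70,3.3333),0,367);put(e,400,300);cv2.imwrite("pics/crop1.png",o)
```

```text
(no output)
```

View pics/crop1.png

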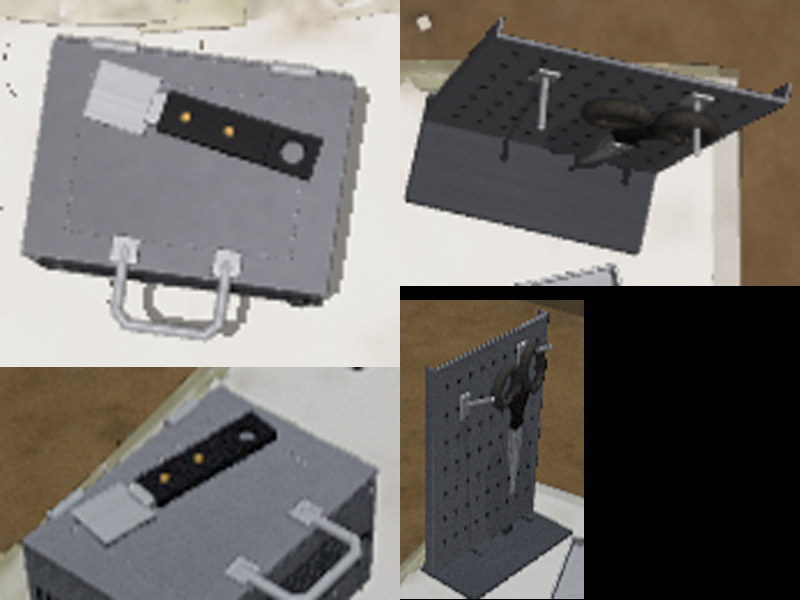

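```bash
cat > b.py <<'E'
from h import *
T=ctrl.read_camera("top"); S=ctrl.read_camera("scene")
tc=lambda x,y:(250+x/3.3333,160+y/3.3333)
pc=lambda x,y:(430+(x-400)/2.857,130+y/2.857)
sc=lambda x,y:(225+x/3.3333,225+(y-367)/3.3333)
ec=lambda x,y:(300+(x-400)/2.3,95+(y-300)/2.3)
def show(n,p,uv,z): q=ray(p,*uv,z)*1000; print(n,np.round(q,1)); return q
print("top cover corners FL FR RL RR")
C=[show("",T,tc(*k),.114) for k in [(22,257),(322,300),(58,38),(355,77)]]
print("ctr",np.mean(C,0)); d=C[1]-C[0]+C[3]-C[2]; print("yaw y-axis dir (right)",np.degrees(np.arctan2(d[1],d[0])))
d=C[2]-C[0]+C[3]-C[1]; print("yaw x",np.degrees(np.arctan2(d[1],d[0])))
for n,k in dict(hole=(292,152),r1=(186,117),r2=(229,131),end=(315.5,159),start=(162.5,111.5)).items(): show(n,T,tc(*k),.126)
for n,k in dict(hole=(247,437),r1=(165,478),r2=(198,458),end=(265,427)).items(): show("S"+n,S,sc(*k),.126)
for k in [(128,325),(213,333)]: show("bar",T,tc(*k),.114)
def tri(n,a,b):
    P=[np.array(p["extrinsics"])[:3] for p in (T,S)]
    K=[np.array([[p["fx"],0,p["cx"]],[0,p["fy"],p["cy"]],[0,0,1]]) for p in (T,S)]
    X=cv2.triangulatePoints(K[0]@P[0],K[1]@P[1],np.array(a).reshape(2,1),np.array(b).reshape(2,1)); X=X[:3,0]/X[3,0]
    print("tri",n,np.round(X*1000,1),np.round(px(T,X)-a,1),np.round(px(S,X)-b,1)); return X
tri("root",pc(545,75),ec(464,405)); tri("tip",pc(541,128),ec(495,402))
tri("shL",pc(498,35),ec(428,368)); tri("shR",pc(788,98),ec(547,313)); tri("hole",tc(292,152),sc(247,437))
show("pegroot",T,pc(545,75),.23); show("pegtip",T,pc(541,128),.256)
show("p2root",T,pc(702,100),.23); show("p2tip",T,pc(697,153),.256)
show("shL",T,pc(498,35),.294); show("shR",T,pc(788,98),.294)
show("bL",T,pc(406,200),.004);show("bR",T,pc(639,253),.004)
for k in [(431,238),(506,223),(521,288),(446,304)]: show("tray",T,k,.018)
E
python3 b.py
```

```text
top cover corners FL FR RL RR
 [495.3 204.7 114. ]
 [470.2   6.4 114. ]
 [642.1 184.7 114. ]
 [618.9 -13.3 114. ]
ctr [556.604052    95.63176038 114.        ]
yaw y-axis dir (right) -96.93571077425678
yaw x -7.654797495744911
hole [566.3  27.8 126. ]
r1 [588.4  97.8 126. ]
r2 [579.6  69.4 126. ]
end [562.   12.3 126. ]
start [591.8 113.3 126. ]
Shole [557.5  39.2 126. ]
Sr1 [582.9 103.3 126. ]
Sr2 [574.8  75.  126. ]
Send [552.3  23.7 126. ]
bar [451.5 133.7 114. ]
bar [447.2  77.7 114. ]
tri root [ 656.9 -260.8  226.9] [0.2 0.5] [-0.6 -0.1]
tri tip [ 613.9 -253.   248. ] [0.4 0.8] [-1.1 -0.1]
tri shL [ 671.7 -212.3  291.6] [-0.4 -0.8] [1.1 0.2]
tri shR [ 629.4 -409.1  288. ] [0.3 0.7] [-0.9 -0.1]
tri hole [567.3  27.2 112.3] [0.2 0.4] [-0.7 -0.1]
pegroot [ 657.2 -259.6  230. ]
pegtip [ 614.  -250.4  256. ]
p2root [ 640.9 -370.3  230. ]
p2tip [ 598.2 -357.7  256. ]
shL [ 669.4 -212.6  294. ]
shR [ 629.5 -406.2  294. ]
bL [ 600.6 -198.4    4. ]
bR [ 559.2 -392.2    4. ]
tray [ 508.2 -193.8   18. ]
tray [ 546.6 -370.    18. ]
tray [ 394.7 -403.7   18. ]
tray [ 354.4 -229.2   18. ]
```

```bash
cat >> h.py <<'E'
def down(a):
    "tool-down rotation with tool x at world angle a deg"
    c,s=np.cos(np.radians(a)),np.sin(np.radians(a)); return R.from_matrix(np.array([[c,s,0],[s,-c,0],[0,0,-1]]).T)
E
python3 - <<'E'
from h import *
to_tool([580,76,250],down(73.6)); to_tool([580,76,400],down(73.6))
T=ctrl.read_camera("top")
for z in (.2,.3,.4): print(np.round(ray(T,425,318,z)*1000), px(ctrl.read_camera("scene"),ray(T,425,318,z)).round(0))
E
```

```text
turn [ -0.   -0.  -55.2] shift [ 574.4 -564.2    3.3]
turn [ -0.   -0.  -55.2] shift [ 574.4 -564.2 -146.7]
[ 329. -153.  200.] [426. 210.]
[ 333. -138.  300.] [429. 176.]
[ 337. -122.  400.] [433. 138.]
```

Units first: shifts go in shares of 50 cm and turns go in shares of pi rad. So 238 mm / 500 = 0.476, -233 mm / 500 = -0.466, -46 degrees / 180 = -0.2556.

Request:
{"op": "send_rows", "data": {
  "rows": "0 0 0 0 0 -0.12 1; 0 0 0 0 0 -0.24 1; 0 0 -0.0333 0.06 -0.06 -0.32 1; 0 0 -0.0778 0.14 -0.138 -0.32 1; 0 0 -0.1222 0.224 -0.22 -0.32 1; 0 0 -0.1667 0.308 -0.302 -0.32 1; 0 0 -0.2111 0.392 -0.384 -0.32 1; 0 0 -0.2556 0.476 -0.466 -0.32 1"
}}

```text
time: 2.6
eef_pos: [0.3658, -0.3426, 0.4136]
tcp_rot: [0.845, 0.535, 0.0, 0.0]
contact_force: [0.5, -0.7, 0.6]
opening: 0.999
finger_force: 0.0
```

```bash
cat >> h.py <<'E'
def log():
    import json
    s=ctrl.get_state(); open("log.jsonl","a").write(json.dumps([list(s["qpos"]),list(s["eef_pos"]),list(s["tcp_rot"])])+"\n"); return s
E
python3 -c "
from h import *
s=log();print(s['qpos'].round(3))
to_tool([580,76,250],down(73.6))"
```

```text
[-0.955 -0.184  1.78   0.     1.545 -0.513]
turn [ 0.  0. -9.] shift [470.   14.  163.5]
```

In the tool's units: 470 mm / 500 = 0.94, 163 mm / 500 = 0.326, -9 degrees / 180 = -0.05.

Request:
{"op": "send_rows", "data": {
  "rows": "0 0 -0.0111 0.12 0.004 0 1; 0 0 -0.0222 0.24 0.008 0.02 1; 0 0 -0.0333 0.36 0.012 0.06 0.1; 0 0 -0.0444 0.48 0.016 0.1 0.1; 0 0 -0.05 0.6 0.018 0.16 0.1; 0 0 -0.05 0.72 0.022 0.22 0.1; 0 0 -0.05 0.84 0.026 0.28 0.1; 0 0 -0.05 0.94 0.028 0.326 0.1"
}}

```text
time: 3.6
eef_pos: [0.5785, 0.0688, 0.2531]
tcp_rot: [0.802, 0.598, 0.0, 0.0]
contact_force: [0.2, -0.3, 0.0]
opening: 0.551
finger_force: 0.0
```

```bash
cat > c.py <<'E'
from h import *
import sys
s=log();print(s['qpos'].round(3),s['eef_pos'].round(4))
p=ctrl.read_camera("wrist"); save(p,sys.argv[1]); print(p["fx"],np.round(p["extrinsics"],3).tolist())
look(p,sys.argv[2:])
E
python3 c.py w1.png scraper scraper_hole cover_bar
```

```text
[-0.056  0.084  1.81  -0.     1.247  0.234] [0.5785 0.0688 0.2531]
331.4731087466119 [[0.958, -0.286, 0.0, -0.534], [-0.274, -0.917, 0.288, 0.184], [-0.082, -0.276, -0.958, 0.446], [0.0, 0.0, 0.0, 1.0]]
scraper 0.76 [592. 102. 121.]
scraper_hole 0.97 [592. 110. 120.]
cover_bar 0.79 [546. 121. 116.]
```

View pics/w1.png

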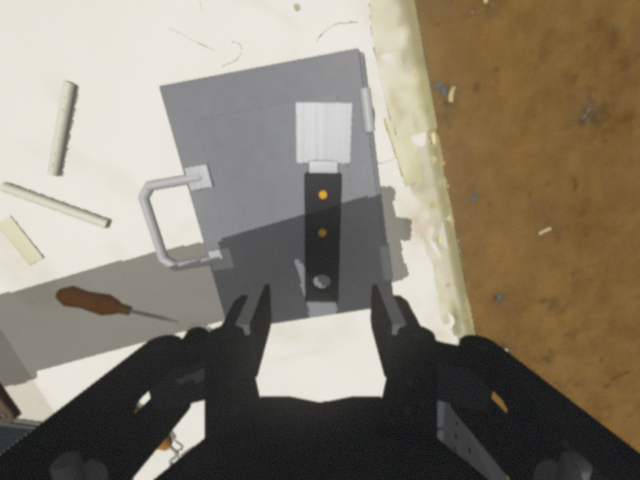

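The wrist view shows the scraper vertical in the image: rivets (323,195) and (322,233), hole (321,282), handle end about (321,301), and the cover pull at left (150,195)–(165,262).

Run:
```python
from h import *
p=ctrl.read_camera("wrist")
Q={}
for n,k in dict(hole=(321,282),r2=(322.3,233),r1=(323,195),end=(321.5,301),start=(323,173)).items(): Q[n]=ray(p,*k,.124)*1000; print(n,Q[n].round(1))
d=Q["end"]-Q["start"]; print(np.linalg.norm(d),np.degrees(np.arctan2(d[1],d[0])))
for k in [(145,194),(165,264)]: print("bar",(ray(p,*k,.114)*1000).round(1))
for k in [(160,87),(357,49),(224,325)]: print("corner",(ray(p,*k,.114)*1000).round(1))
d/=np.linalg.norm(d); print((px(p,[.585,.078,.124])))
to_tool([582,76,150],down(73.6))
```

```text
hole [566.3  30.4 124. ]
r2 [579.2  70.  124. ]
r1 [588.1  98.5 124. ]
end [561.9  13.7 124. ]
start [592.7 114.2 124. ]
105.15642855157697 -107.08085476050267
bar [453.7 137.4 114. ]
bar [444.4  78.8 114. ]
corner [497.4 205.  114. ]
corner [639.3 188.2 114. ]
corner [470.7  10.6 114. ]
[326.63061951 221.43861241]
turn [ 0.   0.  -0.2] shift [ 10.    1.3 103.9]
```

In the tool's units: 117 mm / 500 = 0.234, 105 mm / 500 = 0.21.

Request:
{"op": "send_rows", "data": {
  "rows": "0 0 0 0.024 0 0.08 0.1; 0 0 0 0.024 0 0.16 0.1; 0 0 0 0.024 0 0.21 0.1; 0 0 0 0.024 0 0.234 0.1; 0 0 0 0.024 0 0.234 0.1; 0 0 0 0.024 0 0.234 -1; 0 0 0 0.024 0 0.234 -1; 0 0 0 0.024 0 0.234 -1",
  "grip_force": 50
}}

```text
time: 4.85
eef_pos: [0.5827, 0.0782, 0.139]
tcp_rot: [0.802, 0.598, 0.001, 0.001]
contact_force: [-0.5, -1.2, 6.4]
opening: 0.308
finger_force: 50.1
```

Run:
```python
from h import *
from scipy.optimize import least_squares
s=log(); print(s['qpos'].round(3),s['eef_pos'],s['opening'],s['finger_force'],s['contact_force'])
import json
L=[json.loads(l) for l in open("log.jsonl")]
L.append([[-1.40001565,.287208657,1.57816538,-1.7e-5,1.27859825,-.149984704],[.21275381,-.6399611,.25192474],[.987165146,.159698337,-2.06e-5,-1.19e-3]])
def fk(q,k):
    h,a1,off,L2,L3,d,a3=k
    # z-up, yaw j1; arm plane x-z; pitch about +y
    Rz=R.from_euler('z',q[0]); p=np.array([a1,off,h])
    R2=R.from_euler('y',q[1]); p=p+R2.apply([0,0,L2])
    R3=R.from_euler('y',q[1]+q[2]); 
    p=p+R3.apply([a3,0,L3]); R4=R3*R.from_euler('z',q[3]); R5=R4*R.from_euler('y',q[4]); p=p+R5.apply([0,0,d])
    return Rz.apply(p),Rz*R5
f=lambda k:np.concatenate([(fk(q,k)[0]-p) for q,p,_ in L])
r=least_squares(f,[.15,0,.1,.4,.4,.25,0]); print(r.x.round(4),np.abs(r.fun).max())
q,p,t=L[0]; print(R.from_quat(t).as_matrix().round(3),fk(q,r.x)[1].as_matrix().round(3))
```

```text
[-3.900e-02  2.150e-01  1.885e+00 -1.000e-03  1.038e+00  2.510e-01] [0.58269686 0.07820477 0.13897931] 0.3077190838284343 50.12848913669586 [-0.52026376 -1.23324171  6.37937099]
[0.2403 0.     0.1009 0.443  0.5725 0.2273 0.0206] 2.8426810433357375e-08
[[ 0.429  0.904  0.001]
 [ 0.904 -0.429 -0.001]
 [-0.     0.001 -1.   ]] [[-0.577  0.817  0.001]
 [ 0.817  0.577 -0.001]
 [-0.001  0.    -1.   ]]
```

In the tool's units: -230 mm / 500 = -0.46, -210 mm / 500 = -0.42, 20 degrees / 180 = 0.1111.

Request:
{"op": "send_rows", "data": {
  "rows": "0 0 0 0 0 -0.03 -1; 0 0 0 0 0 -0.12 -1; 0 0 0 0 0 -0.23 -1; 0 0.0444 0 0 0 -0.33 -1; 0 0.0889 0 0 0 -0.42 -1; 0 0.1111 0 0 0 -0.46 -1; 0 0.1111 0 0 0 -0.46 -1"
}}

```text
time: 5.72
eef_pos: [0.5815, 0.0777, 0.3689]
tcp_rot: [0.79, 0.588, 0.14, -0.102]
contact_force: [0.1, 0.1, -1.3]
opening: 0.307
finger_force: 49.4
```

```bash
cat > k.py <<'E'
from h import *
from scipy.optimize import least_squares
import json
def fk(q,k):
    h,a1,off,L2,L3,d,a3=k
    Rz=R.from_euler('z',q[0]); p=np.array([a1,off,h])
    p=p+R.from_euler('y',q[1]).apply([0,0,L2]); R3=R.from_euler('y',q[1]+q[2])
    el=p; p=p+R3.apply([a3,0,L3]); wc=p
    R5=R3*R.from_euler('z',q[3])*R.from_euler('y',q[4]); p=p+R5.apply([0,0,d])
    return Rz.apply(p),Rz*R5*R.from_euler('z',q[5])*R.from_euler('z',90,degrees=True),Rz.apply(el),Rz.apply(wc)
def fit():
    L=[json.loads(l) for l in open("log.jsonl")]
    L.append([[-1.40001565,.287208657,1.57816538,-1.7e-5,1.27859825,-.149984704],[.21275381,-.6399611,.25192474],[.987165146,.159698337,-2.06e-5,-1.19e-3]])
    r=least_squares(lambda k:np.concatenate([fk(q,k)[0]-p for q,p,_ in L]),[.15,0,.1,.4,.4,.25,0],x_scale=.1,xtol=1e-14,ftol=1e-14)
    for q,p,t in L[-2:]: print("rot err",(fk(q,r.x)[1].inv()*R.from_quat(t)).magnitude().round(4))
    print(r.x.round(4),np.abs(r.fun).max()); return r.x
lo=np.array([-2.77,-.9,.21,-1.53,.24,-2.84]);hi=np.array([2.77,2.22,2.48,4.67,2.81,2.84])
def ik(P,Rt,k,q0):
    "P in m"
    f=lambda q:np.concatenate([(fk(q,k)[0]-P)*5,(fk(q,k)[1].inv()*Rt).as_rotvec()])
    r=least_squares(f,np.clip(q0,lo+.01,hi-.01),bounds=(lo,hi)); return r.x,np.abs(r.fun).max()
def hang(az,el):
    "tool z at azimuth az, el deg below level, y level to left, x down"
    z=R.from_euler('zy',[az,el],degrees=True).apply([1,0,0]); y=np.array([-np.sin(np.radians(az)),np.cos(np.radians(az)),0])
    return R.from_matrix(np.array([np.cross(y,z),y,z]).T)
E
python3 - <<'E'
from k import *
s=log(); print(s['qpos'].round(3),s['eef_pos'],s['opening'],s['finger_force'],s['contact_force'])
k=fit()
a=np.array([-.848,.175,.5]);root=np.array([.657,-.2600,.229])
for el in (30,40,45,50):
  for az in (-11.7,-20):
    Rt=hang(az,el); X=Rt.as_matrix()
    for t in (.075,.03):
        hole=root+a*t; P=hole+X[:,0]*.051-X[:,2]*.003   # tool x = -scraper x
        for q0 in ([-.5,0,1.8,0,.6,-1.57],[-.5,0,1.8,1.,.6,-2.],[-.5,0,1.8,-1.,.6,-1.]):
            q,e=ik(P,Rt,k,q0); 
            if e<1e-3: _,_,elb,wc=fk(q,k); print(el,az,t,P.round(3),q.round(2),"elb",elb.round(2),"wc",wc.round(2))
E
```

```text
[-0.175 -0.033  1.745  0.352  1.396  0.059] [0.5814946  0.07774373 0.36893175] 0.3069232610654884 49.428008794784546 [ 0.12934101  0.05015484 -1.25700285]Traceback (most recent call last):
  File "<stdin>", line 3, in <module>
  File "k.py", line 15, in fit
    for q,p,t in L[-2:]: print("rot err",(fk(q,r.x)[1].inv()*R.from_quat(t)).magnitude().round(4))
                                         ^^^^^^^^^^^^^^^^^^^^^^^^^^^^^^^^^^^^^^^^^^^^^^^^^^^^^
AttributeError: 'float' object has no attribute 'round'
```

```bash
sed -i 's/.magnitude().round(4))/.as_rotvec(degrees=True).round(2))/' k.py
cat > d.py <<'E'
from k import *
k=fit(); np.save("k.npy",k)
a=np.array([-.848,.175,.5]);root=np.array([.657,-.2600,.229])
for el in (30,40,45,50):
  for az in (-11.7,-20):
    Rt=hang(az,el); X=Rt.as_matrix()
    for t in (.075,.03):
        hole=root+a*t; P=hole+X[:,0]*.051-X[:,2]*.003
        for q0 in ([-.5,0,1.8,0,.6,-1.57],[-.5,0,1.8,1.,.6,-2.],[-.5,0,1.8,-1.,.6,-1.]):
            q,e=ik(P,Rt,k,q0); 
            if e<1e-3: _,_,elb,wc=fk(q,k); print(el,az,t,P.round(3),q.round(2),"elb",elb.round(2),"wc",wc.round(2))
E
python3 d.py
```

```text
rot err [-0.  0. -0.]
rot err [ 0. -0. -0.]
[ 0.2403 -0.      0.1009  0.443   0.5725  0.2273  0.0206] 2.880580565745028e-08
45 -11.7 0.075 [ 0.557 -0.239  0.232] [-0.69 -0.14  2.2   0.8   0.45 -2.67] elb [0.02 0.12 0.68] wc [ 0.4  -0.2   0.39]
45 -11.7 0.075 [ 0.557 -0.239  0.232] [-0.69 -0.14  2.2   0.8   0.45 -2.67] elb [0.02 0.12 0.68] wc [ 0.4  -0.2   0.39]
45 -11.7 0.075 [ 0.557 -0.239  0.232] [-0.69 -0.14  2.2   0.8   0.45 -2.67] elb [0.02 0.12 0.68] wc [ 0.4  -0.2   0.39]
45 -11.7 0.03 [ 0.595 -0.247  0.209] [-0.65 -0.01  2.13  0.86  0.39 -2.71] elb [0.06 0.08 0.68] wc [ 0.44 -0.21  0.37]
45 -11.7 0.03 [ 0.595 -0.247  0.209] [-0.65 -0.01  2.13  0.86  0.39 -2.71] elb [0.06 0.08 0.68] wc [ 0.44 -0.21  0.37]
45 -11.7 0.03 [ 0.595 -0.247  0.209] [-0.65 -0.01  2.13  0.86  0.39 -2.71] elb [0.06 0.08 0.68] wc [ 0.44 -0.21  0.37]
45 -20 0.075 [ 0.559 -0.234  0.231] [-0.62 -0.15  2.23  0.6   0.28 -2.34] elb [0.01 0.12 0.68] wc [ 0.4  -0.17  0.38]
45 -20 0.075 [ 0.559 -0.234  0.231] [-0.62 -0.15  2.23  0.6   0.28 -2.34] elb [0.01 0.12 0.68] wc [ 0.4  -0.17  0.38]
45 -20 0.075 [ 0.559 -0
[... 816 characters left out ...]
20 0.075 [ 0.557 -0.233  0.234] [-0.61 -0.14  2.19  0.36  0.36 -2.1 ] elb [0.01 0.12 0.68] wc [ 0.41 -0.17  0.4 ]
50 -20 0.075 [ 0.557 -0.233  0.234] [-0.61 -0.14  2.19  0.36  0.36 -2.1 ] elb [0.01 0.12 0.68] wc [ 0.41 -0.17  0.4 ]
50 -20 0.075 [ 0.557 -0.233  0.234] [-0.61 -0.14  2.19  0.36  0.36 -2.1 ] elb [0.01 0.12 0.68] wc [ 0.41 -0.17  0.4 ]
50 -20 0.03 [ 0.595 -0.241  0.211] [-0.58 -0.02  2.12  0.35  0.3  -2.07] elb [0.05 0.09 0.68] wc [ 0.45 -0.18  0.38]
50 -20 0.03 [ 0.595 -0.241  0.211] [-0.58 -0.02  2.12  0.35  0.3  -2.07] elb [0.05 0.09 0.68] wc [ 0.45 -0.18  0.38]
50 -20 0.03 [ 0.595 -0.241  0.211] [-0.58 -0.02  2.12  0.35  0.3  -2.07] elb [0.05 0.09 0.68] wc [ 0.45 -0.18  0.38]
```

```bash
cat > e.py <<'E'
from k import *
k=np.load("k.npy")
to_tool([500,-170,430],down(166))
q=ctrl.get_state()["qpos"]
q,e=ik([.5,-.17,.43],down(166),k,[-.6,-.2,1.8,0,1.5,-1.9]); print(q.round(2),e)
a=np.array([-.848,.175,.5]);root=np.array([.657,-.2600,.229])
for el in (40,45,50):
  for az in (-12,-14,-18):
    Rt=hang(az,el); X=Rt.as_matrix()
    for t in (.11,.075,.03,.02):
        hole=root+a*t; P=hole+X[:,0]*.0514-X[:,2]*.020
        q,e=ik(P,Rt,k,[-.6,0,2,.6,.4,-2.4]); 
        if e<1e-3: _,_,elb,wc=fk(q,k); print(el,az,t,P.round(3),q.round(2),"elb",elb.round(2),"wc",wc.round(2))
E
python3 e.py
```

```text
turn [ 16.3 -15.2 -91.6] shift [-224.1   -6.7 -146.5]
[-0.52 -0.12  1.7  -0.    1.57 -1.85] 5.6621374255882984e-14
40 -12 0.11 [ 0.517 -0.23   0.257] [-0.76 -0.29  2.31  0.95  0.49 -2.82] elb [-0.02  0.16  0.66] wc [ 0.35 -0.19  0.4 ]
40 -14 0.11 [ 0.518 -0.229  0.256] [-0.74 -0.3   2.32  0.92  0.45 -2.77] elb [-0.03  0.16  0.66] wc [ 0.35 -0.18  0.4 ]
40 -14 0.075 [ 0.547 -0.235  0.239] [-0.7  -0.19  2.26  1.01  0.39 -2.84] elb [0.   0.13 0.68] wc [ 0.38 -0.19  0.38]
40 -18 0.11 [ 0.519 -0.225  0.256] [-0.7  -0.31  2.33  0.86  0.36 -2.64] elb [-0.04  0.16  0.66] wc [ 0.35 -0.16  0.39]
40 -18 0.075 [ 0.549 -0.232  0.238] [-0.66 -0.2   2.28  0.96  0.29 -2.73] elb [-0.01  0.13  0.67] wc [ 0.38 -0.17  0.38]
45 -12 0.11 [ 0.515 -0.23   0.261] [-0.74 -0.29  2.27  0.73  0.54 -2.61] elb [-0.03  0.16  0.66] wc [ 0.36 -0.19  0.42]
45 -12 0.075 [ 0.545 -0.236  0.243] [-0.7  -0.19  2.22  0.77  0.47 -2.63] elb [0.   0.13 0.68] wc [ 0.39 -0.2   0.4 ]
45 -12 0.03 [ 0.583 -0.244  0.221] [-0.66 -0.06  2.15  0.82  0.41 -2.67] elb [0.04 0.1  0.68] wc [ 0.42 -0.2   0.38]
45 -12 0.02 [ 0.591 -0.246  0.2
[... 1757 characters left out ...]
.03 [ 0.582 -0.241  0.225] [-0.63 -0.06  2.12  0.54  0.43 -2.36] elb [0.04 0.1  0.68] wc [ 0.44 -0.2   0.39]
50 -14 0.02 [ 0.59  -0.243  0.22 ] [-0.63 -0.03  2.11  0.54  0.42 -2.36] elb [0.05 0.09 0.68] wc [ 0.45 -0.2   0.39]
50 -18 0.11 [ 0.515 -0.224  0.264] [-0.67 -0.29  2.25  0.41  0.49 -2.2 ] elb [-0.04  0.16  0.66] wc [ 0.37 -0.16  0.43]
50 -18 0.075 [ 0.545 -0.23   0.246] [-0.64 -0.19  2.2   0.41  0.43 -2.18] elb [-0.01  0.13  0.68] wc [ 0.4  -0.17  0.41]
50 -18 0.03 [ 0.583 -0.238  0.224] [-0.6  -0.06  2.14  0.41  0.36 -2.17] elb [0.03 0.1  0.68] wc [ 0.44 -0.18  0.39]
50 -18 0.02 [ 0.592 -0.24   0.219] [-0.59 -0.04  2.12  0.41  0.35 -2.17] elb [0.04 0.09 0.68] wc [ 0.45 -0.18  0.38]
```

In the tool's units: -224 mm / 500 = -0.448, -196 mm / 500 = -0.392, 10.7 degrees / 180 = 0.0594.

Request:
{"op": "send_rows", "data": {
  "rows": "0.01 -0.0094 -0.0556 -0.056 -0.002 -0.036 -1; 0.02 -0.0189 -0.1111 -0.112 -0.004 -0.072 -1; 0.03 -0.0283 -0.1667 -0.168 -0.006 -0.108 -1; 0.04 -0.0378 -0.2222 -0.224 -0.008 -0.144 -1; 0.05 -0.0467 -0.2778 -0.28 -0.01 -0.18 -1; 0.0594 -0.0556 -0.3333 -0.336 -0.01 -0.216 -1; 0.0694 -0.065 -0.3889 -0.392 -0.012 -0.256 -1; 0.0789 -0.0739 -0.4444 -0.448 -0.014 -0.292 -1"
}}

```text
time: 6.72
eef_pos: [0.4997, -0.1694, 0.4256]
tcp_rot: [0.218, 0.976, 0.02, -0.018]
contact_force: [-0.3, 0.4, -0.4]
opening: 0.306
finger_force: 49.4
```

Run:
```python
from k import *
k=np.load("k.npy"); s=ctrl.get_state(); print(s["qpos"].round(2),s["eef_pos"].round(3))
Rt=hang(-14,48); P=np.array([.535,-.228,.40])
to_tool(P*1000,Rt)
R0=R.from_quat(s["tcp_rot"]); rv=(R0.inv()*Rt).as_rotvec(); q=s["qpos"]
for f in np.linspace(0,1,7):
    q,e=ik(s["eef_pos"]+f*(P-s["eef_pos"]),R0*R.from_rotvec(f*rv),k,q); print(q.round(2),round(e,4),fk(q,k)[3].round(2))
```

```text
[-0.53 -0.1   1.69  0.03  1.6  -1.66] [ 0.5   -0.169  0.426]
turn [ -0.3 -46.  -10.5] shift [-57.9 -38.8  22. ]
[-0.53 -0.1   1.69  0.03  1.6  -1.66] 0.0 [ 0.51 -0.18  0.65]
[-0.55 -0.15  1.74  0.04  1.47 -1.71] 0.0 [ 0.48 -0.18  0.65]
[-0.57 -0.2   1.8   0.07  1.33 -1.77] 0.0 [ 0.46 -0.18  0.64]
[-0.59 -0.25  1.86  0.11  1.18 -1.83] 0.0 [ 0.44 -0.17  0.63]
[-0.62 -0.29  1.92  0.17  1.04 -1.92] 0.0 [ 0.42 -0.18  0.61]
[-0.65 -0.32  1.98  0.25  0.89 -2.03] 0.0 [ 0.4  -0.18  0.59]
[-0.68 -0.35  2.05  0.38  0.76 -2.18] 0.0 [ 0.38 -0.18  0.56]
```

In the tool's units: -58 mm / 500 = -0.116, -52 mm / 500 = -0.104, -10.5 degrees / 180 = -0.0583.

Request:
{"op": "send_rows", "data": {
  "rows": "0 -0.0444 -0.0111 -0.02 -0.014 0.008 -1; 0 -0.0889 -0.0222 -0.04 -0.028 0.016 -1; 0 -0.1389 -0.0333 -0.06 -0.042 0.024 -1; 0 -0.1889 -0.0444 -0.084 -0.056 0.032 -1; -0.0017 -0.2333 -0.0528 -0.104 -0.07 0.04 -1; -0.0017 -0.2556 -0.0583 -0.116 -0.078 0.044 -1; -0.0017 -0.2556 -0.0583 -0.116 -0.078 0.044 -1"
}}

```text
time: 7.6
eef_pos: [0.5342, -0.2273, 0.398]
tcp_rot: [0.124, 0.92, -0.062, 0.365]
contact_force: [-0.4, 1.2, -1.4]
opening: 0.306
finger_force: 49.5
```

```bash
python3 c.py w2.png scraper_hole peg
python3 - <<'E'
from k import *
k=np.load("k.npy"); s=ctrl.get_state()
a=np.array([-.848,.175,.5]);root=np.array([.657,-.2600,.229])
Rt=R.from_quat(s["tcp_rot"]); print((Rt.inv()*hang(-14,48)).as_rotvec(degrees=True).round(1))
p=ctrl.read_camera("wrist"); X=Rt.as_matrix()
for t in (0,.052): print("peg px",px(p,root+a*t).round(0))
print("hole px",px(p,s["eef_pos"]+X@[-.0514,0,.015]).round(0))
E
```

```text
[-0.678 -0.351  2.049  0.376  0.756 -2.164] [ 0.5342 -0.2273  0.398 ]
331.4731087466119 [[0.275, 0.961, -0.024, 0.081], [0.484, -0.116, 0.867, -0.594], [0.831, -0.25, -0.497, -0.166], [0.0, 0.0, 0.0, 1.0]]
peg 0.29 [614.   5. 114.]
[-0.2  0.1 -0.4]
peg px [327. 186.]
peg px [324. 177.]
hole px [320. 399.]
```

View pics/w2.png

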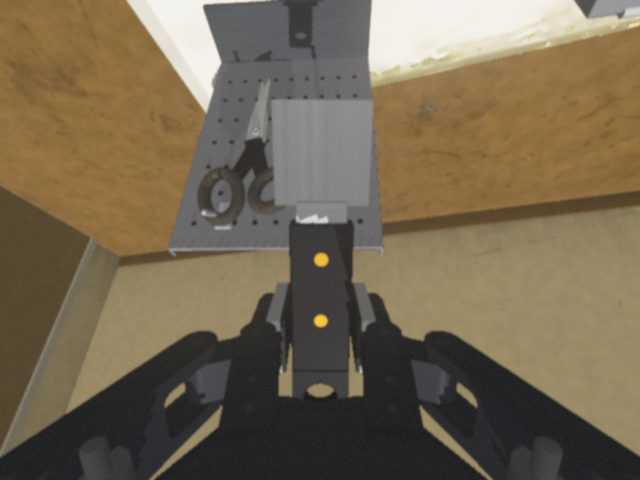

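The wrist view shows the scraper held centred (hole about (321,395), rivets (320,260)/(321,321)). The blade hides the free peg, and the sheet's top corners are at (170,250) and (382,248). The hole and peg will have to be compared in the top and scene cameras instead.

Run:
```python
from k import *
p=ctrl.read_camera("wrist"); k=np.load("k.npy"); s=ctrl.get_state()
for P in ([.6695,-.2125,.294],[.6295,-.407,.294],[.6368,-.3579,.229],[.6368-.0441,-.3579+.0091,.255]): print(px(p,P).round(0))
a=np.array([-.848,.175,.5]);root=np.array([.657,-.2600,.229])
Rt=hang(-14,48);X=Rt.as_matrix()
for t in (.085,.075): to_tool((root+a*t-X@[-.0514,0,.02])*1000,Rt)
to_tool(s["eef_pos"]*1000+a*100)
```

```text
[381. 243.]
[169. 246.]
[230. 188.]
[209. 179.]
turn [-0.2  0.1 -0.3] shift [104.2   0.  110.4]
turn [-0.2  0.1 -0.3] shift [101.4   0.8 120. ]
turn [0. 0. 0.] shift [ 27.8  -7.7 -95.7]
```

In the tool's units: 110 mm / 500 = 0.22, 104 mm / 500 = 0.208, -0.3 degrees / 180 = -0.0017.

Request:
{"op": "send_rows", "data": {
  "rows": "0 0 0 0.06 0 0.05 -1; 0 0 0 0.13 0 0.12 -1; 0 0 0 0.19 0 0.19 -1; -0.0011 0 -0.0017 0.208 0 0.22 -1; -0.0011 0 -0.0017 0.208 0 0.22 -1; -0.0011 0 -0.0017 0.208 0 0.22 -1"
}}

```text
time: 8.6
eef_pos: [0.5359, -0.2326, 0.2522]
tcp_rot: [0.121, 0.919, -0.064, 0.369]
contact_force: [0.2, -0.2, -0.8]
opening: 0.302
finger_force: 49.4
```

```bash
cat > f.py <<'E'
from k import *
import sys
T=ctrl.read_camera("top");S=ctrl.read_camera("scene"); s=ctrl.get_state()
a=np.array([-.848,.175,.5]);root=np.array([.657,-.2600,.229]); Rt=R.from_quat(s["tcp_rot"])
hole=s["eef_pos"]+Rt.apply([-.0514,0,.02]); print("hole",hole.round(4),"t",a@(hole-root),s["contact_force"],s["finger_force"],s["opening"])
o=[]
for p,(x,y,W,H) in ((T,(430,125,100,75)),(S,(315,100,75,100))):
    print("hole",px(p,hole).round(1),"root",px(p,root).round(1),"tip",px(p,root+.052*a).round(1))
    o.append(cv2.resize(p["color"][y:y+H,x:x+W,::-1],None,fx=4 if W==100 else 5,fy=4 if W==100 else 5,interpolation=cv2.INTER_CUBIC))
im=np.zeros((500,775,3),np.uint8); im[:300,:400]=o[0]; im[:500,400:775]=o[1]; cv2.imwrite("pics/"+sys.argv[1],im)
E
python3 f.py c2.png
```

```text
hole [ 0.585  -0.2458  0.274 ] t 0.08601023479660852 [-0.13081032  0.12997365 -0.51395189] 49.4419401884079 0.3078797497722905
hole [479.3 187.7] root [480.8 156.4] tip [479.5 175.4]
hole [349.3 134.5] root [327.1 140. ] tip [340.3 137.3]
```

View pics/c2.png

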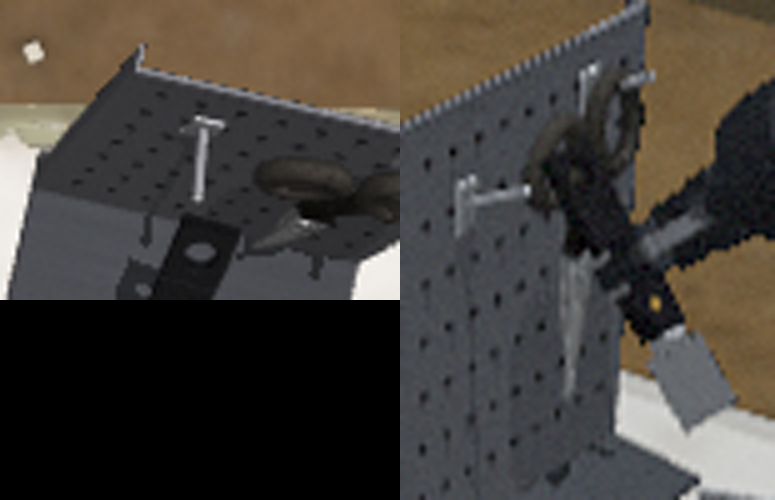

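Both views agree with the prediction: in the top crop the peg tip is at (198,199) and the hole at (200,252); in the scene crop the tip is at (527,191) and the hole at (575,177). The hole is aligned with the peg, so I slide it on along the axis.

Request:
{"op": "send_rows", "data": {
  "rows": "0 0 0 0 0.002 0.02 -1; 0 0 0 -0.004 0.004 0.04 -1; 0 0 0 -0.008 0.006 0.058 -1; 0 0 0 -0.014 0.008 0.076 -1; 0 0 0 -0.018 0.008 0.092 -1; 0 0 0 -0.024 0.01 0.11 -1; 0 0 0 -0.024 0.01 0.11 -1"
}}

```text
time: 9.57
eef_pos: [0.5821, -0.241, 0.219]
tcp_rot: [0.121, 0.92, -0.063, 0.368]
contact_force: [3.4, 0.8, 1.2]
opening: 0.308
finger_force: 49.4
```

```bash
python3 f.py c3.png
```

```text
hole [ 0.6309 -0.254   0.2404] t 0.028899812805430483 [ 3.05483547 -0.37607197  0.21179953] 49.44080293178558 0.30754506191341413
hole [479.3 168. ] root [480.8 156.4] tip [479.5 175.4]
hole [334.7 139.8] root [327.1 140. ] tip [340.3 137.3]
```

View pics/c3.png

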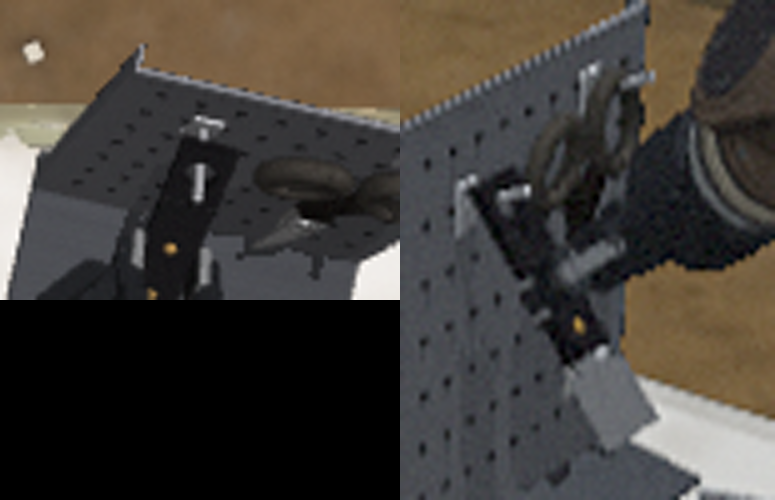

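The picture shows the peg protruding through the handle's hole in both views (top about (200,180), scene about (513,192)). I'll release and back off.

In the tool's units: -110 mm / 500 = -0.22, -60 mm / 500 = -0.12.

Request:
{"op": "send_rows", "data": {
  "rows": "0 0 0 0.004 0 0 -0.2; 0 0 0 0.004 0 0 0.1; 0 0 0 0.004 0 0 0.2; 0 0 0 0.004 0 0 0.2; 0 0 0 0.004 0 -0.016 0.2; 0 0 0 0.004 0 -0.05 0.2; 0 0 0 0.004 0 -0.12 0.2; 0 0 0 0.004 0 -0.22 0.2"
}}

```text
time: 10.68
eef_pos: [0.506, -0.2174, 0.2967]
tcp_rot: [0.121, 0.92, -0.063, 0.367]
contact_force: [1.0, -0.1, 0.6]
opening: 0.6
finger_force: 0.0
```

```bash
python3 f.py c4.png
python3 - <<'E'
from h import *
to_tool([460,109,330],down(172.7)); to_tool([448.7,108,160],down(-7.3))
print(ctrl.get_state()["qpos"].round(2))
E
```

```text
hole [ 0.5558 -0.2313  0.325 ] t 0.13888178538510793 [ 0.32742949 -0.90789805  0.44042591] 0.0 0.600283891467247
hole [478.2 198.6] root [480.8 156.4] tip [479.5 175.4]
hole [358.4 121.4] root [327.1 140. ] tip [340.3 137.3]
turn [-5.  44.2 -7.2] shift [  69.9  301.6 -119.1]
turn [ 65.1   7.3 160.1] shift [196.5 302.9  -5.1]
[-0.71 -0.37  2.24  0.51  0.6  -2.34]
```

View pics/c4.png

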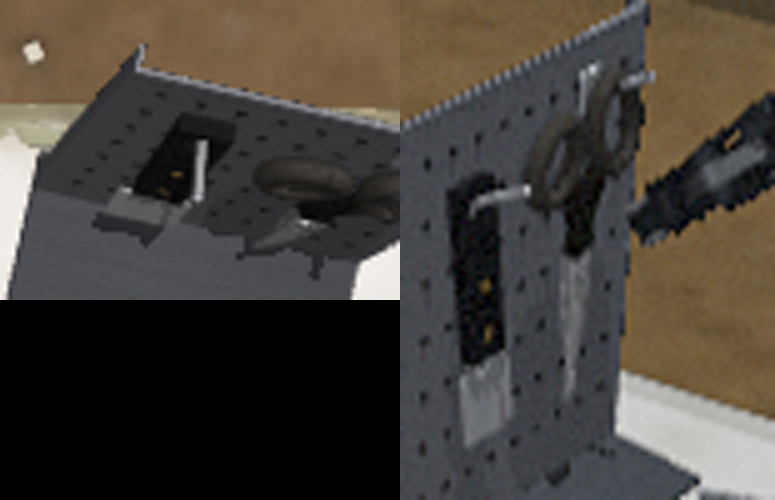

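The picture shows the scraper hanging on the peg by its hole, vertical and free, with the shears beside it undisturbed. Next is the cover bar.

```bash
cat > g.py <<'E'
from k import *
k=np.load("k.npy")
def path(P,Rt,n=9,show=True):
    s=ctrl.get_state(); P=np.array(P)/1000; to_tool(P*1000,Rt)
    R0=R.from_quat(s["tcp_rot"]); rv=(R0.inv()*Rt).as_rotvec(); q=s["qpos"]
    for f in np.linspace(0,1,n):
        q,e=ik(s["eef_pos"]+f*(P-s["eef_pos"]),R0*R.from_rotvec(f*rv),k,q); print(q.round(2),round(e,4),fk(q,k)[3].round(2))
E
python3 - <<'E'
from g import *
path([449,108,280],down(82.7)); path([500,-150,350],down(155))
E
```

```text
turn [30.1 37.8 77.9] shift [112.4 299.2 -90.6]
[-0.71 -0.37  2.24  0.51  0.6  -2.34] 0.0 [ 0.35 -0.17  0.47]
[-0.58 -0.4   2.24  0.2   0.63 -1.82] 0.0 [ 0.37 -0.12  0.48]
[-0.46 -0.41  2.23 -0.03  0.72 -1.37] 0.0 [ 0.38 -0.08  0.48]
[-0.35 -0.39  2.21 -0.16  0.84 -1.01] 0.0 [ 0.39 -0.03  0.49]
[-0.25 -0.36  2.17 -0.21  0.97 -0.72] 0.0 [0.41 0.   0.5 ]
[-0.16 -0.33  2.14 -0.2   1.08 -0.48] 0.0 [0.42 0.03 0.51]
[-0.09 -0.29  2.1  -0.16  1.18 -0.26] 0.0 [0.43 0.06 0.51]
[-0.03 -0.25  2.07 -0.09  1.26 -0.05] 0.0 [0.44 0.09 0.51]
[ 0.02 -0.22  2.05  0.    1.31  0.14] 0.0 [0.45 0.11 0.51]
turn [ 1.9 44.4  9.6] shift [-16.2  62.5 -52.2]
[-0.71 -0.37  2.24  0.51  0.6  -2.34] 0.0 [ 0.35 -0.17  0.47]
[-0.67 -0.36  2.19  0.35  0.69 -2.16] 0.0 [ 0.37 -0.17  0.49]
[-0.64 -0.33  2.14  0.24  0.79 -2.02] 0.0 [ 0.39 -0.16  0.5 ]
[-0.61 -0.31  2.09  0.16  0.89 -1.92] 0.0 [ 0.4  -0.16  0.52]
[-0.58 -0.27  2.04  0.1   1.   -1.83] 0.0 [ 0.42 -0.15  0.54]
[-0.55 -0.24  1.98  0.06  1.11 -1.77] 0.0 [ 0.44 -0.15  0.55]
[-0.53 -0.2   1.93  0.03  1.22 -1.71] 0.0 [ 0.46 -0.15  0.56]
[-0.51 -0.16  1.88  0.01  1.32 -1.66] 0.0 [ 0.48 -0.15  0.57]
[-0.49 -0.12  1.83 -0.    1.43 -1.62] 0.0 [ 0.5  -0.15  0.58]
```

In the tool's units: 266 mm / 500 = 0.532, 233 mm / 500 = 0.466, 8.7 degrees / 180 = 0.0483.

Request:
{"op": "send_rows", "data": {
  "rows": "0.0183 0.0233 0.0483 0.024 0.066 -0.03 0.2; 0.0372 0.0467 0.0961 0.05 0.132 -0.056 0.2; 0.0556 0.07 0.1444 0.074 0.2 -0.076 0.2; 0.0744 0.0933 0.1922 0.1 0.266 -0.096 0.2; 0.0928 0.1167 0.2406 0.124 0.332 -0.116 0.2; 0.1111 0.14 0.2883 0.15 0.398 -0.136 0.2; 0.13 0.1633 0.3367 0.174 0.466 -0.15 0.2; 0.1483 0.1867 0.3844 0.2 0.532 -0.166 0.2"
}}

```text
time: 11.78
eef_pos: [0.4532, 0.0749, 0.2796]
tcp_rot: [0.587, 0.8, -0.019, 0.12]
contact_force: [0.5, -0.4, 0.0]
opening: 0.6
finger_force: 0.0
```

Run:
```python
from g import *
path([449,108,220],down(82.7),2)
```

```text
turn [ 9.  10.8 24.6] shift [44.9 -0.3 51.5]
[ 0.03 -0.3   2.12 -0.19  1.16 -0.21] 0.0 [0.41 0.11 0.5 ]
[ 0.02 -0.17  2.12  0.    1.19  0.14] 0.0 [0.45 0.11 0.45]
```

In the tool's units: 51 mm / 500 = 0.102, 45 mm / 500 = 0.09, 24.6 degrees / 180 = 0.1367.

Request:
{"op": "send_rows", "data": {
  "rows": "0.0167 0.02 0.0444 0.03 0 0.034 -0.4; 0.0333 0.04 0.0911 0.06 0 0.068 -0.4; 0.05 0.06 0.1367 0.09 0 0.102 -0.4; 0.05 0.06 0.1367 0.09 0 0.102 -0.4; 0.05 0.06 0.1367 0.09 0 0.102 -0.4"
}}

```text
time: 12.4
eef_pos: [0.4498, 0.1059, 0.2213]
tcp_rot: [0.749, 0.663, 0.0, 0.002]
contact_force: [-0.1, -0.4, 0.0]
opening: 0.297
finger_force: 0.0
```

```bash
python3 c.py w3.png cover_bar cover
python3 - <<'E'
from h import *
p=ctrl.read_camera("wrist"); s=ctrl.get_state()
print("tip dir px",px(p,s["eef_pos"]-[0,0,.022]).round(0)); print(R.from_quat(s["tcp_rot"]).as_matrix().round(3).tolist())
for P in ([.449,.108,.114],): print(px(p,P).round(0))
E
```

```text
[ 0.012 -0.17   2.115 -0.003  1.194  0.135] [0.4498 0.1059 0.2213]
331.4731087466119 [[0.993, -0.122, 0.002, -0.434], [-0.117, -0.95, 0.291, 0.125], [-0.033, -0.289, -0.957, 0.394], [0.0, 0.0, 0.0, 1.0]]
cover_bar 0.76 [559. 124. 115.]
cover 0.91 [561. 124. 113.]
tip dir px [321. 300.]
[[0.122, 0.992, 0.004], [0.993, -0.122, -0.002], [-0.002, 0.004, -1.0]]
[319. 242.]
```

View pics/w3.png

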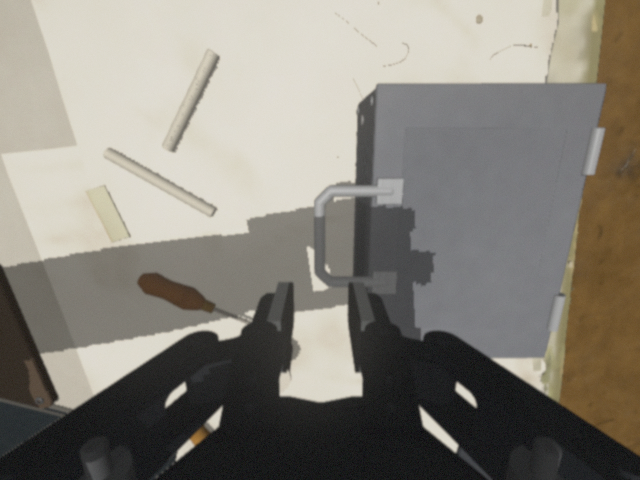

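The wrist view shows the pull bar as a vertical wire at column 320, rows 200–278, aligned between the fingers, with the cover's front edge at column 377. I'll descend and pinch.

In the tool's units: 100 mm / 500 = 0.2, 92 mm / 500 = 0.184.

Request:
{"op": "send_rows", "data": {
  "rows": "0 0 0 0.008 -0.002 0.08 -0.4; 0 0 0 0.008 -0.002 0.15 -0.4; 0 0 0 0.008 -0.002 0.184 -0.4; 0 0 0 0.008 -0.002 0.2 -0.4; 0 0 0 0.008 -0.002 0.2 -0.4; 0 0 0 0.008 -0.002 0.2 -1; 0 0 0 0.008 -0.002 0.2 -1; 0 0 0 0.008 -0.002 0.2 -1",
  "grip_force": 25
}}

```text
time: 13.6
eef_pos: [0.4498, 0.1101, 0.1223]
tcp_rot: [0.749, 0.662, 0.0, 0.002]
contact_force: [-2.8, -0.5, 5.7]
opening: 0.084
finger_force: 24.9
```

```bash
cat > m.py <<'E'
from g import *
s=ctrl.get_state(); print(s["opening"]*85,s["finger_force"],s["contact_force"],s["qpos"].round(2))
R0=R.from_quat(s["tcp_rot"]); P0=s["eef_pos"]*1000
xh=np.array([np.cos(np.radians(-7.3)),np.sin(np.radians(-7.3)),0]); r=182
# hinge placed so that the bar now (theta=0) is at P0 + 7 down ; hinge z 110
q=s["qpos"]
for th in np.arange(.15,1.81,.15):
    d=r*((1-np.cos(th))*xh+np.sin(th)*np.array([0,0,1])); 
    q,e=ik((P0+d)/1000,R0,np.load("k.npy"),q)
    print(round(th,2),np.round(R0.inv().apply(d),0),q.round(2),round(e,4))
E
python3 m.py
```

```text
7.118057431467648 24.91025984287262 [-2.76023112 -0.51797599  5.72458297] [ 0.02 -0.03  2.19 -0.    0.98  0.15]
0.15 [ -0.   2. -27.] [ 0.02 -0.07  2.17 -0.    1.04  0.14] 0.0
0.3 [ -0.   8. -54.] [ 0.02 -0.09  2.14 -0.    1.1   0.14] 0.0
0.45 [ -0.  18. -79.] [ 0.02 -0.1   2.09 -0.    1.15  0.14] 0.0
0.6 [  -0.   32. -103.] [ 0.01 -0.1   2.04 -0.    1.19  0.14] 0.0
0.75 [  -0.   49. -124.] [ 0.01 -0.08  1.99 -0.    1.23  0.13] 0.0
0.9 [  -0.   69. -142.] [ 0.   -0.05  1.93 -0.    1.26  0.13] 0.0
1.05 [  -1.   92. -158.] [-0.   -0.01  1.86 -0.    1.29  0.12] 0.0
1.2 [  -1.  117. -169.] [-0.01  0.03  1.79 -0.    1.31  0.11] 0.0
1.35 [  -1.  143. -177.] [-0.01  0.08  1.72 -0.    1.33  0.11] 0.0
1.5 [  -1.  170. -181.] [-0.02  0.14  1.66 -0.    1.34  0.1 ] 0.0
1.65 [  -1.  197. -181.] [-0.02  0.2   1.59 -0.    1.35  0.1 ] 0.0
1.8 [  -1.  224. -177.] [-0.03  0.26  1.53 -0.    1.35  0.1 ] 0.0
```

In the tool's units: -102 mm / 500 = -0.204, -79 mm / 500 = -0.158.

Request:
{"op": "send_rows", "data": {
  "rows": "0 0 0 0 0.002 -0.028 -1; 0 0 0 0 0.006 -0.054 -1; 0 0 0 0 0.012 -0.082 -1; 0 0 0 0 0.018 -0.108 -1; 0 0 0 0 0.028 -0.132 -1; 0 0 0 0 0.04 -0.158 -1; 0 0 0 0 0.068 -0.204 -1; 0 0 0 0 0.068 -0.204 -1"
}}

```text
time: 14.6
eef_pos: [0.4833, 0.106, 0.2261]
tcp_rot: [0.749, 0.662, -0.0, 0.001]
contact_force: [-7.0, 1.0, 4.5]
opening: 0.077
finger_force: 24.8
```

Run:
```python
from h import *
s=ctrl.get_state(); print(s["opening"]*85,s["finger_force"],s["contact_force"],s["wrist_torque"],s["eef_pos"])
T=ctrl.read_camera("wrist"); look(T,["cover_bar","cover","cassette_tab","cassette"])
```

```text
6.532941812805667 24.792388379573822 [-6.96587929  0.95913329  4.46255397] [ 0.20232273  1.26826182 -0.02766079] [0.48333413 0.10596147 0.22613928]
cover_bar 0.89 [555. 133. 169.]
cover 0.71 [561. 133. 167.]
cassette_tab 0.91 [534. 108.  41.]
cassette 0.94 [531. 109.  38.]
```

In the tool's units: 184 mm / 500 = 0.368, 166 mm / 500 = 0.332.

Request:
{"op": "send_rows", "data": {
  "rows": "0 0 0 0 0.036 -0.042 -1; 0 0 0 0 0.076 -0.078 -1; 0 0 0 0 0.122 -0.108 -1; 0 0 0 0 0.172 -0.13 -1; 0 0 0 0 0.224 -0.144 -1; 0 0 0 0 0.278 -0.152 -1; 0 0 0 0 0.332 -0.15 -1; 0 0 0 0 0.368 -0.144 -1"
}}

```text
time: 15.85
eef_pos: [0.6677, 0.0835, 0.2979]
tcp_rot: [0.749, 0.662, 0.002, 0.003]
contact_force: [-0.4, 2.4, 2.7]
opening: 0.08
finger_force: 25.6
```

In the tool's units: 9 mm / 500 = 0.018, 2 mm / 500 = 0.004.

Request:
{"op": "send_rows", "data": {
  "rows": "0 0 0 0 0.018 0.004 -1; 0 0 0 0 0.018 0.004 -1; 0 0 0 0 0.018 0.004 -1"
}}

```text
time: 16.23
eef_pos: [0.6753, 0.0826, 0.2958]
tcp_rot: [0.749, 0.662, 0.002, 0.003]
contact_force: [1.7, 2.2, 4.5]
opening: 0.078
finger_force: 25.9
```

Run:
```python
from h import *
s=ctrl.get_state(); print(s["opening"]*85,s["finger_force"],s["contact_force"],s["wrist_torque"],s["eef_pos"])
for c in ("wrist","scene","top"):
    T=ctrl.read_camera(c); print(c); look(T,["cover_bar","cover","cassette_tab","cassette"]); save(T,c+"5.png")
```

```text
6.671653981727998 25.949040949344635 [1.72449652 2.17220824 4.52000348] [ 0.3475147  -0.16569925  0.03994142] [0.67532825 0.08257601 0.29578685]
wrist
cover_bar 0.92 [669. 117. 246.]
cover 0.85 [668. 116. 247.]
cassette_tab 0.87 [546. 105.  81.]
cassette 0.95 [545. 100.  77.]
scene
cover_bar 0.8 [647.  98. 193.]
cover 0.76 [649.  98. 187.]
cassette_tab 0.93 [538.  98.  76.]
cassette 0.92 [535. 104.  78.]
top
cover_bar 0.82 [644.  13. 199.]
cover 0.74 [636.   9. 200.]
cassette_tab 0.66 [ 643. -257.  184.]
```

In the tool's units: -137 mm / 500 = -0.274, -85 mm / 500 = -0.17.

Request:
{"op": "send_rows", "data": {
  "rows": "0 0 0 0 0.002 0 -0.7; 0 0 0 0 0.002 0 -0.4; 0 0 0 0 0.002 0 -0.4; 0 0 0 0 0 -0.04 -0.4; 0 0 0 0 -0.006 -0.1 -0.4; 0 0 0 0 -0.06 -0.16 -0.4; 0 0 0 0 -0.17 -0.16 -0.4; 0 0 0 0 -0.274 -0.14 -0.4"
}}

```text
time: 17.98
eef_pos: [0.5375, 0.0994, 0.3666]
tcp_rot: [0.749, 0.662, 0.002, 0.003]
contact_force: [-0.4, 0.7, 0.5]
opening: 0.302
finger_force: 0.0
```

Run:
```python
from h import *
s=ctrl.get_state(); print(s["opening"]*85,s["contact_force"],s["eef_pos"],s["qpos"].round(2))
for c in ("scene","wrist"):
    T=ctrl.read_camera(c); print(c); look(T,["cover_bar","cover","cassette_tab","cassette"])
print(px(T,[.5388,.0978,.101])); im=T["color"][:,:,::-1]; save(T,"w4.png")
```

```text
25.664920499398054 [-0.41114756  0.66950958  0.46245563] [0.53745456 0.09940305 0.36663718] [-0.   -0.07  1.76 -0.    1.44  0.12]
scene
cover_bar 0.77 [651.  98. 190.]
cover 0.83 [653.  98. 190.]
cassette_tab 0.72 [ 450. -304.    3.]
cassette_tab 0.65 [536.  98.  76.]
cassette 0.93 [535. 108.  77.]
cassette 0.61 [629. 404.  32.]
wrist
cover_bar 0.69 [658.  99. 212.]
cover 0.59 [663. 102. 214.]
cassette_tab 0.73 [ 478. -234.    1.]
cassette_tab 0.69 [539. 109.  79.]
cassette 0.85 [541. 108.  77.]
cassette 0.16 [426. 339.  14.]
[319.86503755 204.65424511]
```

View pics/w4.png

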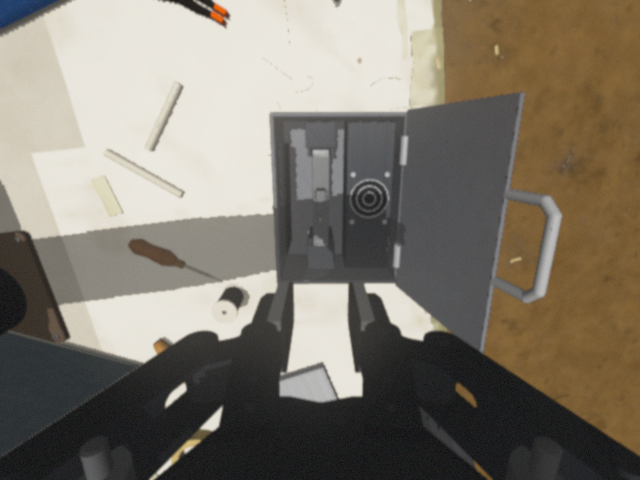

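The wrist view shows the cover open and resting, with its bar at (545,250). The cassette's top edge is at column 320, rows about 150–248, and the tab near (320,196).

Run:
```python
from h import *
T=ctrl.read_camera("wrist"); s=ctrl.get_state()
for u,v,z in ((320,150,.078),(320,248,.078),(310,195,.078),(332,195,.078),(320,195,.101),(320,188,.101),(320,203,.101)): print((ray(T,u,v,z)*1000).round(0))
g=T["color"].mean(2); print("col320 rows140-260 step3",g[140:260:3,320].round(0)); print("row196",g[196,290:350:2].round(0)); print("row165",g[165,290:350:2].round(0))
```

```text
[547. 159.  78.]
[531.  37.  78.]
[528. 107.  78.]
[555. 104.  78.]
[540. 109. 101.]
[541. 117. 101.]
[539. 100. 101.]
col320 rows140-260 step3 [ 97.  99.  95. 107. 143. 141. 139. 140. 139. 138. 136. 138. 137. 136.
 136. 133.  94. 117. 133. 132. 128.  78.  75.  76.  76.  75.  89.  84.
  77.  75.  74.  75.  77. 129. 160. 124.  88.  88.  89.  88.]
row196 [ 68.  84.  83.  92. 129. 140. 140. 140. 139. 137. 138. 129. 130. 122.
 134. 132. 132. 122.  97. 107.  85.  92.  98.  96.  85.  79.  76.  50.
  52.  60.]
row165 [ 83.  88.  89. 110. 139. 143. 141. 141. 140. 138. 138. 128. 138. 138.
 139. 138. 139. 140. 136. 118.  91. 127. 139. 139. 139. 139. 131.  79.
  62.  87.]
```

Run:
```python
from h import *
to_tool([539.3,98.5,150],down(82.7)); to_tool([539.3,98.5,104],down(82.7))
```

```text
turn [0.1 0.1 0.2] shift [-3.000e-01 -2.000e-01  2.135e+02]
turn [0.1 0.1 0.2] shift [-2.000e-01 -3.000e-01  2.595e+02]
```

Request:
{"op": "send_rows", "data": {
  "rows": "0 0 0 0 0 0.12 -0.25; 0 0 0 0 0 0.24 -0.25; 0 0 0 0 0 0.36 -0.25; 0 0 0 0 0 0.43 -0.25; 0 0 0 0 0 0.48 -0.25; 0 0 0 0 0 0.51 -0.25; 0 0 0 0 0 0.52 -0.25; 0 0 0 0 0 0.52 -0.25"
}}

```text
time: 19.52
eef_pos: [0.5393, 0.0989, 0.1038]
tcp_rot: [0.749, 0.662, 0.001, 0.002]
contact_force: [-0.5, 0.0, 0.5]
opening: 0.376
finger_force: 0.0
```

Request:
{"op": "send_rows", "data": {
  "rows": "0 0 0 0 0 0 -1; 0 0 0 0 0 0 -1; 0 0 0 0 0 0 -1; 0 0 0 0 0 0 -1",
  "grip_force": 60
}}

```text
time: 20.02
eef_pos: [0.5398, 0.0989, 0.1048]
tcp_rot: [0.749, 0.662, 0.001, 0.002]
contact_force: [0.4, -0.2, 5.5]
opening: 0.125
finger_force: 61.9
```

In the tool's units: -190 mm / 500 = -0.38, -165 mm / 500 = -0.33.

Request:
{"op": "send_rows", "data": {
  "rows": "0 0 0 0 0 -0.016 -1; 0 0 0 0 0 -0.04 -1; 0 0 0 0 0 -0.08 -1; 0 0 0 0 0 -0.13 -1; 0 0 0 0 0 -0.19 -1; 0 0 0 0 0 -0.26 -1; 0 0 0 0 0 -0.33 -1; 0 0 0 0 0 -0.38 -1"
}}

```text
time: 21.02
eef_pos: [0.5379, 0.0993, 0.2953]
tcp_rot: [0.749, 0.662, 0.0, 0.001]
contact_force: [-0.2, 0.3, -1.1]
opening: 0.124
finger_force: 60.9
```

Run:
```python
from g import *
s=ctrl.get_state(); print(s["opening"]*85,s["finger_force"],s["contact_force"],s["eef_pos"])
T=ctrl.read_camera("wrist"); look(T,["cassette"]); T=ctrl.read_camera("scene"); look(T,["cassette","tray","cover"]); T=ctrl.read_camera("top"); look(T,["tray"])
path([451,-299,285],down(102.8),7)
```

```text
10.579030295614805 60.94216704368591 [-0.16887513  0.27765649 -1.13028028] [0.53788177 0.09929092 0.29526194]
cassette 0.81 [538. 118. 267.]
cassette 0.56 [535. 118. 243.]
tray 0.76 [ 448. -303.    3.]
cover 0.79 [654. 107. 193.]
tray 0.94 [ 447. -301.    2.]
tray 0.17 [532.  79. 239.]
turn [ -0.1   0.1 -19.9] shift [-405.8  -36.7    7.1]
[-0.   -0.03  1.85 -0.    1.32  0.12] 0.0 [0.54 0.1  0.52]
[-0.13 -0.08  1.9  -0.    1.32 -0.06] 0.0 [0.52 0.03 0.52]
[-0.26 -0.11  1.94 -0.    1.32 -0.26] 0.0 [ 0.51 -0.03  0.52]
[-0.4  -0.12  1.95 -0.    1.32 -0.45] 0.0 [ 0.49 -0.1   0.52]
[-0.53 -0.11  1.94 -0.    1.31 -0.64] 0.0 [ 0.48 -0.17  0.51]
[-0.66 -0.08  1.92 -0.    1.31 -0.82] 0.0 [ 0.47 -0.23  0.51]
[-0.77 -0.03  1.87 -0.    1.3  -1.  ] 0.0 [ 0.45 -0.3   0.51]
```

In the tool's units: -385 mm / 500 = -0.77, -345 mm / 500 = -0.69, -20 degrees / 180 = -0.1111.

Request:
{"op": "send_rows", "data": {
  "rows": "0 0 -0.0056 -0.05 -0.004 0 -1; 0 0 -0.0222 -0.15 -0.014 0 -1; 0 0 -0.0389 -0.26 -0.024 0 -1; 0 0 -0.0556 -0.37 -0.034 0 -1; 0 0 -0.0722 -0.48 -0.044 0 -1; 0 0 -0.0889 -0.59 -0.054 0 -1; 0 0 -0.1 -0.69 -0.062 0 -1; 0 0 -0.1111 -0.77 -0.07 0 -1"
}}

```text
time: 22.42
eef_pos: [0.4551, -0.2802, 0.2925]
tcp_rot: [0.623, 0.782, -0.0, 0.0]
contact_force: [0.6, -0.0, -1.6]
opening: 0.126
finger_force: 60.9
```

Run:
```python
from g import *
path([450,-300,195],down(102.8),2); print(ctrl.get_state()["dq"].round(3))
```

```text
turn [0.  0.  0.1] shift [-18.1  -9.4  97.5]
[-0.74 -0.06  1.88 -0.    1.32 -0.97] 0.0 [ 0.46 -0.28  0.52]
[-0.78  0.05  1.96 -0.    1.13 -1.  ] 0.0 [ 0.45 -0.3   0.42]
[-0.538  0.22  -0.206  0.008 -0.012 -0.815]
```

Request:
{"op": "send_rows", "data": {
  "rows": "0 0 0 -0.014 -0.008 0.02 -1; 0 0 0 -0.028 -0.014 0.06 -1; 0 0 0 -0.036 -0.018 0.11 -1; 0 0 0 -0.036 -0.018 0.15 -1; 0 0 0 -0.036 -0.018 0.18 -1; 0 0 0 -0.036 -0.018 0.194 -1; 0 0 0 -0.036 -0.018 0.194 -1; 0 0 0 -0.036 -0.018 0.194 -1"
}}

```text
time: 23.42
eef_pos: [0.4521, -0.2986, 0.1977]
tcp_rot: [0.623, 0.782, -0.0, 0.002]
contact_force: [-0.0, 0.3, -0.3]
opening: 0.124
finger_force: 60.9
```

Run:
```python
from g import *
path([450,-300,195],down(102.8),2); s=ctrl.get_state(); print(s["dq"].round(3),s["finger_force"],s["contact_force"],s["eef_pos"])
o=[]
for c in ("scene","top"):
    T=ctrl.read_camera(c); look(T,["cassette","tray","cover","scraper","thread_black"]); o.append(T["color"][:,:,::-1])
    Rt=R.from_quat(s["tcp_rot"])
    print("edge px",[px(T,s["eef_pos"]+Rt.apply([x,0,.0948])).round(0) for x in (-.06,.06)])
im=np.zeros((600,800,3),np.uint8)
im[:480,:400]=cv2.resize(o[0][100:340,200:400],None,fx=2,fy=2); im[:480,400:]=cv2.resize(o[1][130:370,390:590],None,fx=2,fy=2); cv2.imwrite("pics/fin.png",im)
```

```text
turn [0.1 0.2 0.1] shift [-0.9 -2.4  2.7]
[-0.77  0.04  1.96  0.    1.14 -1.  ] 0.0 [ 0.45 -0.3   0.43]
[-0.78  0.05  1.96 -0.    1.13 -1.  ] 0.0 [ 0.45 -0.3   0.42]
[-0.004 -0.006 -0.003 -0.001 -0.    -0.001] 60.894867181777954 [-0.03060148  0.3367326  -0.32324966] [ 0.45209254 -0.29855946  0.19770501]
cassette 0.7 [ 446. -252.  157.]
tray 0.83 [ 445. -300.    1.]
tray 0.62 [614. 105.  92.]
cover 0.83 [651.  96. 186.]
scraper 0.88 [ 642. -251.  172.]
scraper 0.63 [336. 230.  10.]
thread_black 0.94 [381. -39.  48.]
edge px [array([402., 183.]), array([393., 208.])]
cassette 0.43 [ 443. -239.  170.]
tray 0.58 [ 471. -257.    0.]
tray 0.36 [ 440. -241.  169.]
cover 0.93 [651.  84. 194.]
scraper 0.77 [ 643. -256.  185.]
scraper 0.5 [ 443. -238.  168.]
thread_black 0.78 [382. -46.  59.]
edge px [array([512., 255.]), array([458., 266.])]
```

In the tool's units: 3 mm / 500 = 0.006, -2 mm / 500 = -0.004.

Request:
{"op": "send_rows", "data": {
  "rows": "0 0 0 -0.002 -0.004 0.006 -1; 0 0 0 -0.002 -0.004 0.006 -1; 0 0 0 -0.002 -0.004 0.006 -1; 0 0 0 -0.002 -0.004 0.006 -1; 0 0 0 -0.002 -0.004 0.006 -1; 0 0 0 -0.002 -0.004 0.006 -1"
}}

```text
time: 24.78
eef_pos: [0.4499, -0.2997, 0.1938]
tcp_rot: [0.623, 0.782, -0.0, 0.001]
contact_force: [0.1, -0.3, -1.0]
opening: 0.125
finger_force: 60.9
```

Run:
```python
from h import *
s=ctrl.get_state(); print(s["dq"].round(4),s["finger_force"],s["eef_pos"],s["opening"])
print(ctrl.sign_off())
```

```text
[-0.0017 -0.      0.0019 -0.0002  0.0014 -0.0011] 60.915727615356445 [ 0.4499237  -0.29971522  0.19384716] 0.12494443259304651
the job is handed in; nothing more can be done
None
```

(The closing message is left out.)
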